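# Size a collar on the taper gauge and record the reading

### The job

Take the collar from the middle bay of the tray, slide it squarely down the taper gauge's mandrel until it stops, and press it home until the sprung mandrel has sunk about half its stroke, without ever bottoming it. Let go and leave the collar seated there, see which line on the cone (counted from the top) its lower rim stopped at, then slide the recorder's rider to the line with that number of dots and let go. Leave the other two collars and everything else on the bench where they are.

Things in the scene. Friction and masses are not known exactly. Their poses are not given: they have to be found in the camera images.
- mandrel_tip (a point): top centre of the taper gauge's upright steel cone (the mandrel), 121 mm above the bench at rest; sinks with it; z is its axis, up. 13 mm wide rounded tip, 19.5 mm wide 5 mm down, then 1 mm wider per 4 mm of depth to 33 mm at 60 mm down; straight shank below
- gauge: the gauge's fixed round foot, 96 mm wide at the bench, 68 mm above, 35 mm tall; origin under its centre. Four dark lines ring the cone above it, 12, 24, 36 and 48 mm below the tip, where it is about 21, 24, 27 and 30 mm wide: lines 1 to 4 from the top. A collar stops with its lower rim within about 4 mm of one of these lines
- mandrel (a joint): how far the spring-loaded mandrel has been pushed down into its foot, in m: 0 at rest, 0.016 bottomed. About 3 N starts it and each further mm takes 1.2 N more (about 13 N at half stroke); it springs back when let go
- tray_middle (a point): centre of the middle bay's floor in a fixed open aluminium tray 130 by 260 mm with three equal bays in a row along its long side (y), 85 mm from centre to centre; floor 4 mm above the bench, rim 12 mm and dividers 11 mm above the bench. x runs across the short side
- collar_a_center (a point): one of three aluminium collars alike outside: ring of 44 mm outer diameter, 24 mm tall, straight bore right through of unknown size (they have 21, 24 and 27 mm, swapped from run to run), 60 to 130 g, lying flat in one of the tray's three bays. This point is its centre, 12 mm above its underside; z is its axis
- collar_b_center (a point): one of three aluminium collars alike outside: ring of 44 mm outer diameter, 24 mm tall, straight bore right through of unknown size (they have 21, 24 and 27 mm, swapped from run to run), 60 to 130 g, lying flat in one of the tray's three bays. This point is its centre, 12 mm above its underside; z is its axis
- collar_c_center (a point): one of three aluminium collars alike outside: ring of 44 mm outer diameter, 24 mm tall, straight bore right through of unknown size (they have 21, 24 and 27 mm, swapped from run to run), 60 to 130 g, lying flat in one of the tray's three bays. This point is its centre, 12 mm above its underside; z is its axis
- rider (a joint): position of the recorder's rider along its rail in m, 0 to 0.13, growing to the left as seen from the robot (the rail's y). The four cross lines on the white strip beside the rail, with 1, 2, 3 and 4 dots, lie at 0.020, 0.050, 0.080 and 0.110. It stays where it is left; moving it takes about 2 N
- rider_center (a point): centre of the rider, an upright grey block 28 mm (x, across the rail) by 20 mm (y, along it) by 40 mm tall on an aluminium rail 180 mm long; its underside is 14.5 mm above the bench, its middle 34.5 mm. A steel pointer on its robot side shows the reading
- spray_can: white aerosol can, 56 mm wide, 170 mm tall, standing; origin under its centre
- steel_cup: empty steel cup, 66 mm wide, 85 mm tall, standing; origin under its centre
- jar: small amber jar, 44 mm wide, 60 mm tall, standing; origin under its centre
- driver: screwdriver lying on the bench, about 200 mm long; origin at its underside
- brush: brush with a wooden handle lying on the bench; origin at its underside
- wash_bottle: white plastic bottle, 64 mm wide, 140 mm tall, standing; origin under its centre
- dish: shallow steel dish, 84 mm wide, 25 mm tall; origin under its centre
Things that resemble listed ones, but are neither listed nor needed, are in the scene too. What is shaped like the part that bears collar_c_center but pink or purple is not meant.

How it is judged:
By the outcome, as a careful person would: the job done as asked, in the order asked, and still so for the second after the job is handed in, with the robot touching nothing.
It also fails if it takes over 67 s, if anything falls off the work surface, if the arm or the gripper's body presses on something with over 40 N, if the wrist force passes 120 N, or if a joint passes its speed limit or range.

### The arm

A 7-joint arm with a two-finger parallel gripper is mounted at the origin on the work surface. World frame = base frame: x ahead of the robot, y to its left, z up, the work surface at z = 0. Lengths are in mm, angles in rad, forces in N, time in s.
With the tool pointing down it reaches from about 400 to 900 mm from the base axis. Payload 5.5 kg.
Tool frame: the origin (TCP) lies on the centre line of the jaws, within the pads' length; the fingertips stand 19 mm ahead of it and the grasp point (between the pads) is the TCP; z points along the fingers, y is the line along which they close (so a half turn about z gives the same grasp; the last joint's range is limited). The gripper opens to 92 mm and grips with 3 to 60 N. Pads are 19 mm wide; open, the fingers measure 130 mm over their backs; the gripper's body (75 mm by 190 mm) begins 47 mm behind the grasp point.
Start: joints at [1.375, 0.501, -0.427, 1.55, 0.221, 1.138, -0.21], TCP at [287.898, -582.764, 245.729] pointing down, gripper open.
Joint ranges: [-2.88, 2.88], [-0.31, 2.03], [-1.54, 1.56], [0.2, 2.42], [-1.41, 4.55], [0.19, 2.02], [-2.57, 2.57]. Speed limits (rad/s): [2.57, 2.57, 3.14, 3.14, 3.14, 3.14, 3.14].

### API

Orientations are given as a 3x3 rotation matrix whose columns are the frame's x, y, z axes.
In Python, from rig import get_state, capture, calibration, finish_job gives the robot as it stands. The module is installed in compiled form; this text tells all that it offers.
- The arm moves only by the tool carry_out, never from a script. Its arguments are lists of equal length, an entry for each row: "delta_rot": the turn, a rotation vector about the tool's x, y, z in units of 0.1 rad (1.0 is 0.1 rad), a list of three; "delta_pos": the shift along the tool's x, y, z in units of 200 mm (1.0 is 200 mm), a list of three; "grip": the opening, from 0 (shut) to 1 (fully open). In form: {"delta_rot": [[rx, ry, rz], ...], "delta_pos": [[x, y, z], ...], "grip": [grip, ...]}. A call has 1 to 20 rows; each row shifts and turns the commanded pose from where the row before left it, along the tool's axes as they then stand; what a row does not reach is not made up. A row lasts 1/10 s, in which the tool goes at most 50 mm and 8.59 degrees, less where a joint would pass 70% of its speed; a pose out of reach is approached as far as the arm can. A call with a number of a shift or a turn outside -1 to 1 is refused whole. A call with a gripper value outside its range is refused whole. The fingers move at their own pace and stop on an object; "newtons" is the grip in N (left out, the last holds). Time passes only in rows, so rows that do not move let the fingers close. It gives the time, the measured TCP pose, the force, the opening and the grip force at its end, in the units of the state.
- get_state(): the state, without advancing time (a new reading comes with each control period).
- capture(name): name is "scene" or "top"; returns the picture (420x560x3 uint8, red, green, blue); there is no depth.
- calibration(name): a dict with "fx", "fy", "cx", "cy" (pixels), "k1" (the pictures are not rectified: a ray, as slopes to the right and down, at radius r is drawn at 1 + k1 r^2 times it, then the intrinsics apply), "R" (3x3) and "t" (3): a world point X has camera coordinates R X + t. Camera axes: x right, y down, z forward; pixel columns grow to the right and rows downward; lengths in mm; the calibration is good to about 2 mm. A picture is of the moment at which its call begins. calibration takes no time and is no camera call.
- finish_job(): hands the job in; it is judged then, once.
The state is a dict: "time_s": time; "joint_positions": joint angles; "joint_vel": joint speeds; "tau": joint torques, N m; "tcp_pos": TCP position; "ee_rot": TCP orientation; "wrist_force": force on the tool from outside, world axes, zero at the start; "moment": the same for the moment, N m; "width": finger opening in mm; "gripper_force": force on a finger pad.
Only numpy, scipy, OpenCV 4.12 (cv2) and the standard library are available. Lean on these libraries where they do the work, as an engineer would, in place of code of your own. Each camera call takes 0.05 s, during which the arm holds its last target. There are 200 camera calls.

## Working session

There is one attempt and no reset: what is moved stays moved. The work goes in short steps, Python scripts to look and compute and a tool call to move; the robot and the scene stay as the last step left them, time stands still between calls to the robot, and variables do not carry over. Pictures are saved under pics/ and viewed, at most 10 in all, crops included, and the job is handed in when it is done.

Besides the shell and the picture viewer there is one more tool, called after "Request:" by a JSON object that holds its "api" and its "payload". carry_out: Moves the arm, as the interface text tells. Shifts and turns lie within -1 to 1; 1 stands for 200 mm of shift or 0.1 rad of turn. Its arguments: {"type":"object","properties":{"delta_rot":{"type":"array","items":{"type":"array","items":{"type":"number","minimum":-1,"maximum":1}}},"delta_pos":{"type":"array","items":{"type":"array","items":{"type":"number","minimum":-1,"maximum":1}}},"grip":{"type":"array","items":{"type":"number"}},"newtons":{"type":"number"}},"required":["delta_rot","delta_pos","grip"]}

```bash
mkdir -p pics; cat > h.py <<'E'
import numpy as np, cv2
from rig import get_state, capture, calibration, finish_job
def snap(n,f):
    im=capture(n); cv2.imwrite('pics/'+f,im[:,:,::-1]); return im
def ray(n,u,v):
    c=calibration(n); K=np.array([[c['fx'],0,c['cx']],[0,c['fy'],c['cy']],[0,0,1]])
    p=np.array([(u-c['cx'])/c['fx'],(v-c['cy'])/c['fy']]); q=p.copy()
    for _ in range(20): q=p/(1+c['k1']*(q@q))
    R=np.array(c['R']);t=np.array(c['t'])
    return -R.T@t, R.T@np.array([q[0],q[1],1])
def onz(n,u,v,z):
    o,d=ray(n,u,v); return (o+d*(z-o[2])/d[2]).round(1)
def proj(n,X):
    c=calibration(n); p=np.array(c['R'])@np.array(X,float)+np.array(c['t']); q=p[:2]/p[2]; q=q*(1+c['k1']*(q@q))
    return np.array([c['fx']*q[0]+c['cx'],c['fy']*q[1]+c['cy']]).round(1)
E
python3 - <<'E'
from h import *
a=snap('scene','s0.png');b=snap('top','t0.png')
for n,i in(('s',a),('t',b)): cv2.imwrite(f'pics/{n}0b.png',cv2.resize(i,(800,600),interpolation=cv2.INTER_CUBIC)[:,:,::-1])
for n in('scene','top'):
    print(calibration(n)); print(ray(n,280,210))
s=get_state();print(s)
E
```

```text
{'fx': 540.6281548762905, 'fy': 540.6281548762905, 'cx': 273.5501199582749, 'cy': 214.89616890488998, 'k1': -0.19034738739314488, 'R': array([[ 0.87631624,  0.48162155, -0.01051352],
       [ 0.4021089 , -0.74331199, -0.53459865],
       [-0.26528906,  0.4642499 , -0.84504068]]), 't': array([-499.91962706, -132.82540356, 1574.87654376])}
(array([ 909.29548384, -589.0949237 , 1254.57054141]), array([-0.25847569,  0.47672811, -0.84032434]))
{'fx': 478.07511675211146, 'fy': 478.07511675211146, 'cx': 279.49379784550695, 'cy': 209.7967641589975, 'k1': -0.1478338987186578, 'R': array([[ 2.26973482e-02, -9.99742317e-01, -3.61292398e-04],
       [-9.98660212e-01, -2.26559679e-02, -4.65240693e-02],
       [ 4.65038954e-02,  1.41678134e-03, -9.98917104e-01]]), 't': array([  21.04945885,  563.55250355, 1522.89496577])}
(array([ 491.49914732,   31.65425298, 1547.47218947]), array([ 4.61033848e-02,  3.48588712e-04, -9.98937264e-01]))
{'time_s': 0.1, 'joint_positions': array([ 1.3752031 ,  0.50175336, -0.426795  ,  1.55134812,  0.22080386,
        1.13828711, -0.2103014 ]), 'joint_vel': array([ 0.00159334, -0.00048117, -0.00060692, -0.00156174,  0.00015316,
        0.00268929, -0.00197728]), 'tau': array([-1.16323659e-02, -5.67867172e+01, -5.83893880e+00, -2.79912829e+01,
       -6.91795698e-02,  2.40740640e-02,  6.59869488e-05]), 'tcp_pos': array([ 287.55613594, -582.26832482,  244.78028021]), 'ee_rot': array([[ 8.96570731e-01,  4.42899990e-01, -7.23423031e-04],
       [ 4.42900577e-01, -8.96569329e-01,  1.58663851e-03],
       [ 5.41232774e-05, -1.74293812e-03, -9.99998480e-01]]), 'wrist_force': array([-0.03918966,  0.41205252,  0.03289503]), 'moment': array([-0.02095323,  0.03097384, -0.05368013]), 'gripper_force': 0.0, 'width': 91.65708873499085}
```

View pics/s0b.png

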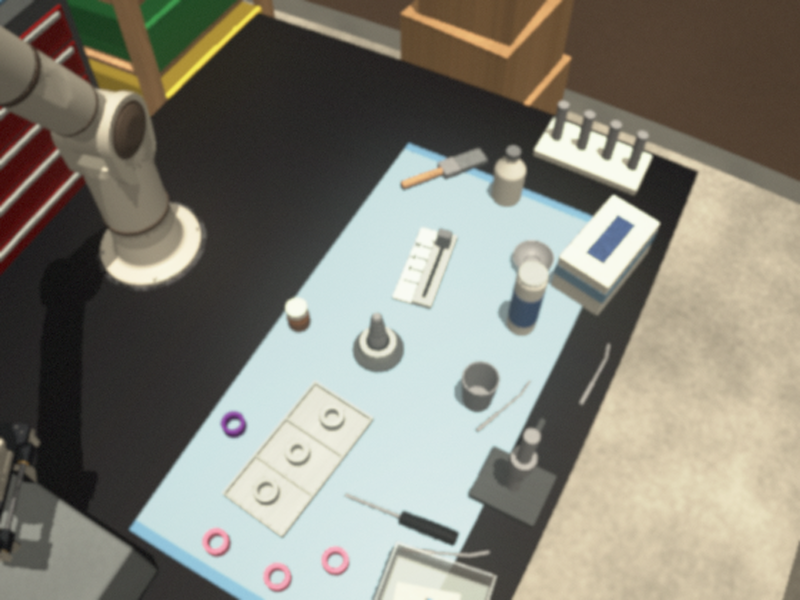

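View pics/t0b.png

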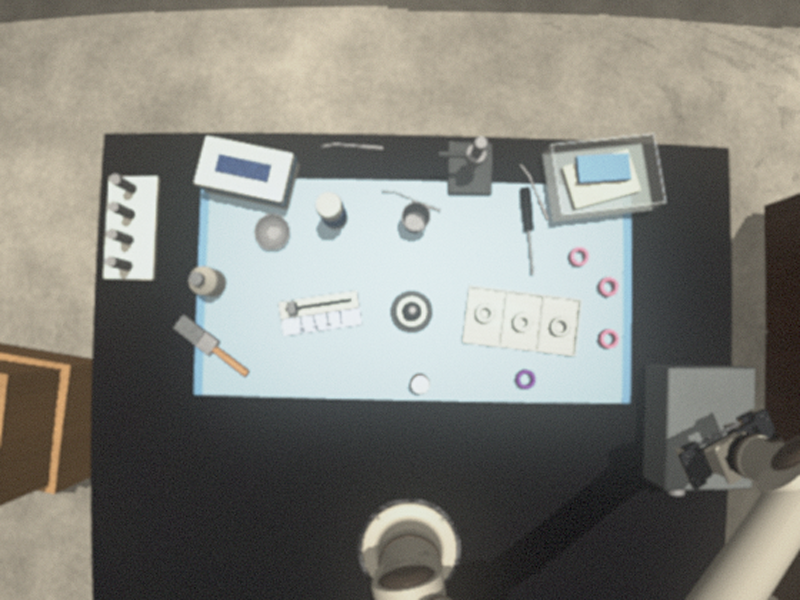

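The pictures show the tray with the middle collar at about top px (364,225), the gauge at (288,218) and the rider at (204,216), in unscaled pixels. Next I zoom in on these.

```bash
python3 - <<'E'
from h import *
t=cv2.imread('pics/t0.png');s=cv2.imread('pics/s0.png')
def z(i,x,y,w,h,W,H): return cv2.resize(i[y:y+h,x:x+w],(W,H),interpolation=cv2.INTER_CUBIC)
# top: 190..410 , 195..250
A=z(t,190,196,100,50,400,200); B=z(t,310,196,100,50,400,200)
C=z(s,240,150,100,100,400,400); D=z(s,150,260,120,120,400,400)
cv2.imwrite('pics/c1.png',np.vstack([np.hstack([A,B]),np.hstack([C,D])]))
E
```

```text
(no output)
```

View pics/c1.png

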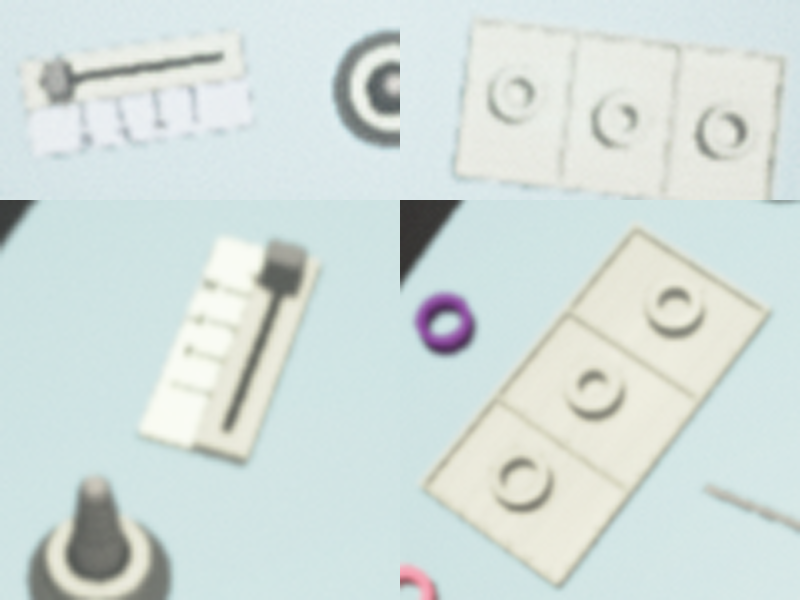

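```bash
python3 - <<'E'
from h import *
t=cv2.imread('pics/t0.png')
print('collar top',onz('top',363.75,226,28),'scene',onz('scene',208.5,317.5,22))
g=cv2.cvtColor(t,cv2.COLOR_BGR2GRAY)
m=(g[190:250,255:320]<150).astype('uint8'); cs,_=cv2.findContours(m,cv2.RETR_EXTERNAL,cv2.CHAIN_APPROX_NONE)
c=max(cs,key=cv2.contourArea);(u,v),ax,_=cv2.fitEllipse(c);print(u+255,v+190,ax,'foot',onz('top',u+255,v+190,8))
print('tip scene',onz('scene',263.75,221,118))
# white ring in top
h=t[190:250,255:320]; print()
# rider: top face top view and scene
print('rider',onz('top',190+57/4,196+76/4,50),onz('scene',311.75,150+50/4,54.5))
# rail direction from slot ends
p,q=[onz('top',190+a/4,196+b/4,10) for a,b in((75,76),(222,56))];print('slot',p,q,np.arctan2(*(q-p)[:2]))
p,q=[onz('scene',240+a/4,150+b/4,10) for a,b in((228,230),(278,95))];print('slot scene',p,q)
# tray corners
P=[onz('top',310+(a-400)/4,196+b/4,12) for a,b in((473,18),(784,57),(770,200),(455,175))]
P2=[onz('scene',150+a*.3,260+(b-200)*.3,12) for a,b in((235,228),(370,312),(158,585),(25,488))]
print(P,P2)
print('lines',[onz('scene',240+a/4,150+(b)/4,3) for a,b in((189,186),(205,150),(213,120),(228,90))])
E
```

```text
collar top [ 516.6 -236.2   28. ] scene [ 525.4 -246.2   22. ]
287.5 218.0 (26.759437561035156, 27.353992462158203) foot [537.3   7.5   8. ]
tip scene [539.8   8.2 118. ]

rider [539.5 270.1  50. ] [543.  273.5  54.5]
slot [541.1 261.8  10. ] [559.9 143.3  10. ] 2.9842541763683665
slot scene [563.7 146.4  10. ] [542.  265.9  10. ]
[array([ 596.5, -122.6,   12. ]), array([ 570.8, -377.1,   12. ]), array([ 454.7, -367.1,   12. ]), array([ 469.9, -110.5,   12. ])] [array([ 477.6, -114. ,   12. ]), array([ 603.8, -125.5,   12. ]), array([ 576.5, -380. ,   12. ]), array([ 453.9, -367.5,   12. ])]
lines [array([520.8, 170.2,   3. ]), array([516.3, 202.8,   3. ]), array([509.1, 228.7,   3. ]), array([506.2, 257.6,   3. ])]
```

Request:
{"api": "carry_out", "payload": {"delta_rot": [[0, 0, 1], [0, 0, 1], [0, 0, 1], [0, 0, 1], [0, 0, 1], [0, 0, 0.5], [0, 0, 0], [0, 0, 0], [0, 0, 0], [0, 0, 0], [0, 0, 0], [0, 0, 0], [0, 0, 0], [0, 0, 0], [0, 0, 0], [0, 0, 0], [0, 0, 0], [0, 0, 0]], "delta_pos": [[0, 0, 0], [0, 0, 0], [0, 0, 0], [0, 0, 0], [0, 0, 0], [0, 0, 0], [0.101, -0.18, 0.055], [0.101, -0.18, 0.055], [0.101, -0.18, 0.055], [0.101, -0.18, 0.055], [0.101, -0.18, 0.055], [0.101, -0.18, 0.055], [0.101, -0.18, 0.055], [0.101, -0.18, 0.055], [0.101, -0.18, 0.055], [0.101, -0.18, 0.055], [0, 0, 0], [0, 0, 0]], "grip": [0.65, 0.65, 0.65, 0.65, 0.65, 0.65, 0.65, 0.65, 0.65, 0.65, 0.65, 0.65, 0.65, 0.65, 0.65, 0.65, 0.65, 0.65], "newtons": 5}}

```text
time_s: 1.9
tcp_pos: [522.0, -240.9, 135.0]
ee_rot: [[0.996, -0.088, -0.001], [-0.088, -0.996, 0.001], [-0.001, -0.001, -1.0]]
wrist_force: [-0.2, -1.0, 0.1]
width: 59.5
gripper_force: 0.0
```

Request:
{"api": "carry_out", "payload": {"delta_rot": [[0, 0, 0], [0, 0, 0], [0, 0, 0]], "delta_pos": [[0, 0, 0.2], [0, 0, 0.15], [0, 0, 0]], "grip": [0.68, 0.68, 0.68]}}

```text
time_s: 2.2
tcp_pos: [517.4, -243.5, 62.0]
ee_rot: [[0.996, -0.094, -0.008], [-0.094, -0.996, 0.002], [-0.008, -0.002, -1.0]]
wrist_force: [-1.1, -0.4, 0.0]
width: 62.4
gripper_force: 0.0
```

```bash
python3 - <<'E'
from h import *
s=snap('scene','s1.png')
i=s[260:380,140:300]; cv2.imwrite('pics/c2.png',cv2.resize(i,(800,600),interpolation=cv2.INTER_CUBIC)[:,:,::-1])
st=get_state();print(st['joint_positions'],st['tcp_pos'])
p=st['tcp_pos']+[0,0,-19];R=st['ee_rot']
print([proj('scene',p+R[:,1]*k) for k in(-31,31)])
E
```

```text
[ 0.6726722   0.60311332 -0.36239132  1.86634011  0.30652074  0.73163169
 -1.52650128] [ 519.22319287 -243.66582794   64.16033568]
[array([213.5, 302.1]), array([197.9, 321.9])]
```

View pics/c2.png

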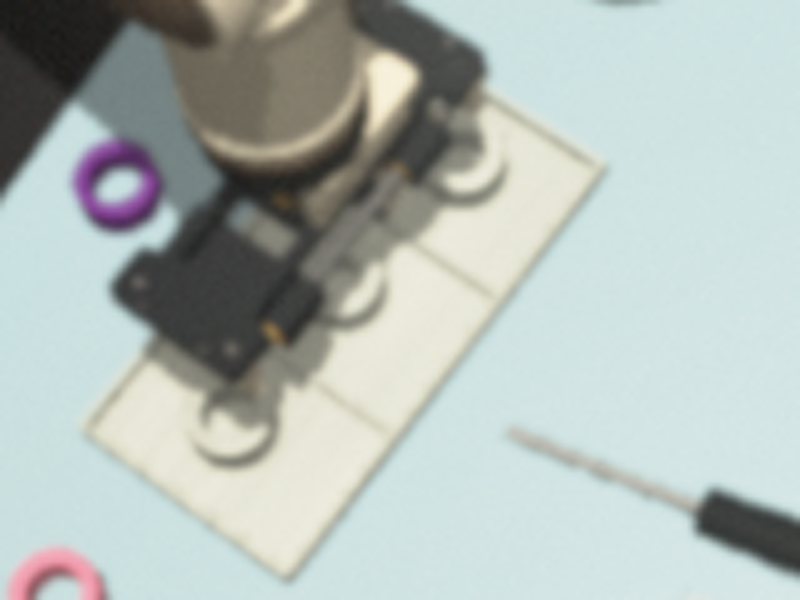

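The crop shows the fingers straddling the middle collar at crop px (345,290). I go down and squeeze lightly to centre it.

Request:
{"api": "carry_out", "payload": {"delta_rot": [[0, 0, 0], [0, 0, 0], [0, 0, 0], [0, 0, 0], [0, 0, 0], [0, 0, 0], [0, 0, 0], [0, 0, 0], [0, 0, 0], [0, 0, 0], [0, 0, 0], [0, 0, 0]], "delta_pos": [[0, 0, 0.04], [0, 0, 0.04], [0, 0, 0.04], [0, 0, 0.04], [0, 0, 0], [0, 0, 0], [0, 0, 0], [0, 0, 0], [0, 0, 0], [0, 0, 0], [0, 0, 0], [0, 0, 0]], "grip": [0.68, 0.68, 0.68, 0.68, 0.68, 0.3, 0.3, 0.3, 0.3, 0.3, 0.3, 0.3], "newtons": 5}}

```text
time_s: 3.45
tcp_pos: [522.2, -242.7, 34.0]
ee_rot: [[0.996, -0.091, 0.001], [-0.091, -0.996, -0.0], [0.001, 0.0, -1.0]]
wrist_force: [0.2, 0.1, 1.5]
width: 44.0
gripper_force: 5.0
```

Request:
{"api": "carry_out", "payload": {"delta_rot": [[0, 0, 0], [0, 0, 0], [0, 0, -0.98], [0, 0, -0.98], [0, 0, -0.98], [0, 0, -0.98], [0, 0, -0.98], [0, 0, -0.98], [0, 0, -0.98], [0, 0, -0.98], [0, 0, -0.98], [0, 0, -0.98], [0, 0, -0.98], [0, 0, -0.98], [0, 0, -0.98], [0, 0, -0.98], [0, 0, -0.98], [0, 0, -0.98], [0, 0, 0], [0, 0, 0]], "delta_pos": [[0, 0, 0], [0, 0, 0], [0, 0, 0], [0, 0, 0], [0, 0, 0], [0, 0, 0], [0, 0, 0], [0, 0, 0], [0, 0, 0], [0, 0, 0], [0, 0, 0], [0, 0, 0], [0, 0, 0], [0, 0, 0], [0, 0, 0], [0, 0, 0], [0, 0, 0], [0, 0, 0], [0, 0, 0], [0, 0, 0]], "grip": [0.65, 0.65, 0.65, 0.65, 0.65, 0.65, 0.65, 0.65, 0.65, 0.65, 0.65, 0.65, 0.65, 0.65, 0.65, 0.65, 0.65, 0.65, 0.65, 0.65]}}

```text
time_s: 5.45
tcp_pos: [521.6, -242.7, 33.5]
ee_rot: [[0.097, 0.995, -0.0], [0.995, -0.097, 0.0], [0.0, -0.0, -1.0]]
wrist_force: [-0.5, 0.4, 0.5]
width: 59.6
gripper_force: 0.0
```

Request:
{"api": "carry_out", "payload": {"delta_rot": [[0, 0, 0], [0, 0, 0], [0, 0, 0], [0, 0, 0], [0, 0, 0], [0, 0, 0], [0, 0, 0], [0, 0, 0], [0, 0, 0]], "delta_pos": [[0, 0, 0.02], [0, 0, 0.02], [0, 0, 0], [0, 0, 0], [0, 0, 0], [0, 0, 0], [0, 0, 0], [0, 0, 0], [0, 0, 0]], "grip": [0.65, 0.65, 0.65, 0.3, 0.3, 0.3, 0.3, 0.3, 0.3], "newtons": 30}}

```text
time_s: 6.35
tcp_pos: [521.9, -242.6, 25.8]
ee_rot: [[0.094, 0.996, 0.0], [0.996, -0.094, 0.0], [0.0, 0.0, -1.0]]
wrist_force: [0.0, 0.4, -0.6]
width: 43.1
gripper_force: 30.0
```

Request:
{"api": "carry_out", "payload": {"delta_rot": [[0, 0, 0], [0, 0, 0], [0, 0, 0], [0, 0, 0], [0, 0, 0], [0, 0, 0], [0, 0, 0], [0, 0, 0], [0, 0, 0], [0, 0, 0], [0, 0, 0], [0, 0, 0], [0, 0, 0], [0, 0, 0], [0, 0, 0], [0, 0, 0], [0, 0, 0], [0, 0, 0], [0, 0, 0]], "delta_pos": [[0, 0, -0.07], [0, 0, -0.14], [0, 0, -0.14], [0, 0, -0.14], [0, 0, -0.14], [0, 0, -0.08], [0.12, -0.004, 0], [0.145, -0.004, 0], [0.145, -0.004, 0], [0.145, -0.004, 0], [0.145, -0.004, 0], [0.145, -0.004, 0], [0.145, -0.004, 0], [0.145, -0.004, 0], [0.12, -0.004, 0], [0, 0, 0], [0, 0, 0], [0, 0, 0], [0, 0, 0]], "grip": [0.3, 0.3, 0.3, 0.3, 0.3, 0.3, 0.3, 0.3, 0.3, 0.3, 0.3, 0.3, 0.3, 0.3, 0.3, 0.3, 0.3, 0.3, 0.3]}}

```text
time_s: 8.25
tcp_pos: [538.1, 6.4, 167.6]
ee_rot: [[0.096, 0.995, -0.0], [0.995, -0.096, -0.001], [-0.001, -0.0, -1.0]]
wrist_force: [0.1, 0.2, -0.0]
width: 42.9
gripper_force: 30.0
```

```bash
python3 - <<'E'
from h import *
s=snap('scene','s2.png')
i=s[150:270,200:360]; cv2.imwrite('pics/c3.png',cv2.resize(i,(800,600),interpolation=cv2.INTER_CUBIC)[:,:,::-1])
st=get_state();print(st['joint_positions'],st['tcp_pos'],st['wrist_force'])
p=st['tcp_pos']
f=lambda X:(proj('scene',X)-[200,150])*5
print('collar bottom ctr',f(p-[0,0,21.8]),'top',f(p+[0,0,2.2]),'tip',f([538.5,7.9,121]),'foot top',f([538.5,7.9,35]))
E
```

```text
[ 0.6386758   0.52156659 -0.89541812  1.89236827  0.49312167  0.96537735
 -0.57926671] [538.1320545    6.54780826 167.57826144] [ 0.637289   -0.42425305 -0.63685933]
collar bottom ctr [312.5 326. ] top [311.5 299. ] tip [316. 351.] foot top [320.5 438. ]
```

View pics/c3.png

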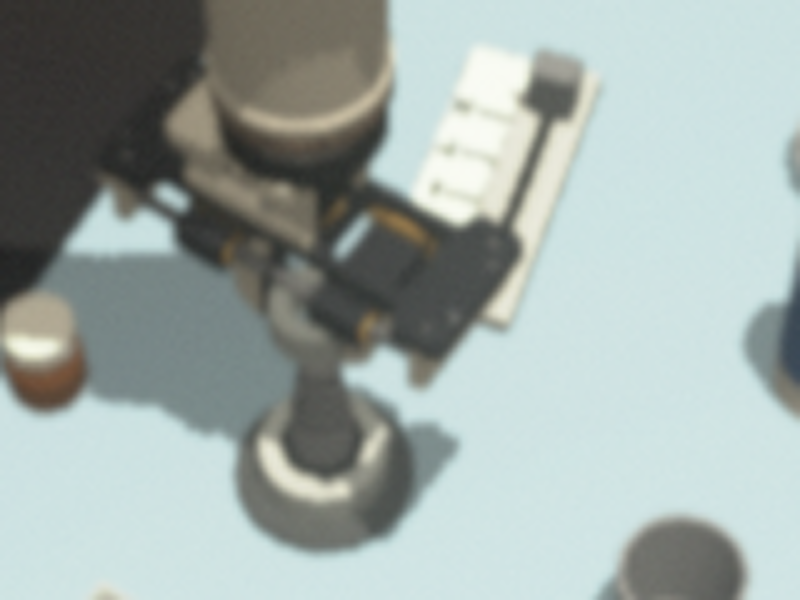

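The collar hangs over the mandrel. Its left edge is at crop x≈268 and its lower edge at y≈357, and the foot spans x 236–412 down to y 550. I compare those with the projected outlines.

```bash
python3 - <<'E'
from h import *
s=cv2.imread('pics/s2.png');g=cv2.cvtColor(s,cv2.COLOR_BGR2GRAY)
p=get_state()['tcp_pos']
def ext(cs):
    P=[]
    for c,r,z in cs:
        for a in np.linspace(0,6.28,60): P.append((proj('scene',[c[0]+r*np.cos(a),c[1]+r*np.sin(a),z])-[200,150])*5)
    P=np.array(P);return P.min(0).round(),P.max(0).round()
print('collar',ext([(p,22,p[2]-21.8),(p,22,p[2]+2.2)]))
for d in([0,0],[3,0],[0,3]):
    c=np.array([538.5,7.9])+d;print('foot',ext([(c,48,0),(c,34,35)]))
c=np.array([538.5,7.9]);print('cone@80',[((proj('scene',[*c,z])-[200,150])*5) for z in(60,80,100)])
# measured cone centreline per row in first picture & second, and foot edges
for n in('s0','s2'):
    g=cv2.cvtColor(cv2.imread(f'pics/{n}.png'),cv2.COLOR_BGR2GRAY).astype(int)
    for v in ((222,226,228,230) if n=='s0' else (226,228,230)):
        r=g[v,250:280]; x=np.where(r<(r.max()+r.min())/2)[0]+250
        print(n,(v-150)*5,[(x.min()-200)*5,(x.max()-199)*5])
    for v in (244,246,248):
        r=g[v,235:300]; x=np.where(r<165)[0]+235; print('foot',(v-150)*5,(x.min()-200)*5,(x.max()-199)*5)
    col=g[240:270,264];print('col',[*zip(((np.arange(240,270)-150)*5).tolist(),col.tolist())][14:26])
E
```

```text
collar (array([266., 261.]), array([358., 364.]))
foot (array([232., 382.]), array([412., 551.]))
foot (array([237., 384.]), array([418., 554.]))
foot (array([235., 378.]), array([415., 546.]))
cone@80 [array([319.5, 414. ]), array([318., 394.]), array([317., 373.])]
s0 360 [np.int64(295), np.int64(340)]
s0 380 [np.int64(295), np.int64(345)]
s0 390 [np.int64(295), np.int64(345)]
s0 400 [np.int64(290), np.int64(350)]
foot 470 235 415
foot 480 235 415
foot 490 235 410
col [(520, 117), (525, 116), (530, 116), (535, 117), (540, 115), (545, 125), (550, 164), (555, 201), (560, 218), (565, 222), (570, 223), (575, 223)]
s2 380 [np.int64(250), np.int64(345)]
s2 390 [np.int64(250), np.int64(365)]
s2 400 [np.int64(250), np.int64(380)]
foot 470 235 440
foot 480 235 430
foot 490 235 420
col [(520, 113), (525, 113), (530, 111), (535, 111), (540, 113), (545, 122), (550, 162), (555, 200), (560, 217), (565, 221), (570, 222), (575, 222)]
```

Request:
{"api": "carry_out", "payload": {"delta_rot": [[0, 0, 0], [0, 0, 0], [0, 0, 0], [0, 0, 0], [0, 0, 0], [0, 0, 0], [0, 0, 0], [0, 0, 0], [0, 0, 0]], "delta_pos": [[0.0075, 0.002, 0.05], [0, 0, 0.05], [0, 0, 0], [0, 0, 0.0125], [0, 0, 0.0125], [0, 0, 0.0125], [0, 0, 0.0125], [0, 0, 0], [0, 0, 0]], "grip": [0.3, 0.3, 0.3, 0.3, 0.3, 0.3, 0.3, 0.3, 0.3]}}

```text
time_s: 9.2
tcp_pos: [539.1, 8.8, 137.9]
ee_rot: [[0.094, 0.996, 0.001], [0.996, -0.094, -0.001], [-0.001, 0.001, -1.0]]
wrist_force: [1.2, -1.5, -0.2]
width: 42.9
gripper_force: 30.0
```

Request:
{"api": "carry_out", "payload": {"delta_rot": [[0, 0, 0], [0, 0, 0], [0, 0, 0], [0, 0, 0]], "delta_pos": [[0, 0, 0.0125], [0, 0, 0.0125], [0, 0, 0], [0, 0, 0]], "grip": [0.3, 0.3, 0.3, 0.3]}}

```text
time_s: 9.6
tcp_pos: [539.4, 8.1, 132.8]
ee_rot: [[0.095, 0.995, 0.001], [0.995, -0.095, -0.002], [-0.001, 0.001, -1.0]]
wrist_force: [2.0, -5.9, 2.6]
width: 43.1
gripper_force: 30.0
```

Request:
{"api": "carry_out", "payload": {"delta_rot": [[0, 0, 0], [0, 0, 0], [0, 0, 0]], "delta_pos": [[0, 0, 0.01], [0, 0, 0], [0, 0, 0]], "grip": [0.3, 0.3, 0.3]}}

```text
time_s: 9.9
tcp_pos: [539.4, 8.0, 130.9]
ee_rot: [[0.095, 0.995, 0.001], [0.995, -0.095, -0.002], [-0.002, 0.001, -1.0]]
wrist_force: [2.2, -4.8, 2.7]
width: 42.8
gripper_force: 30.0
```

Request:
{"api": "carry_out", "payload": {"delta_rot": [[0, 0, 0], [0, 0, 0], [0, 0, 0]], "delta_pos": [[-0.008, 0.003, 0], [0, 0, 0], [0, 0, 0]], "grip": [0.3, 0.3, 0.3]}}

```text
time_s: 10.2
tcp_pos: [539.5, 7.5, 130.7]
ee_rot: [[0.094, 0.996, 0.0], [0.996, -0.094, -0.0], [0.0, 0.0, -1.0]]
wrist_force: [1.9, -3.8, 0.7]
width: 43.0
gripper_force: 30.0
```

Request:
{"api": "carry_out", "payload": {"delta_rot": [[0, 0, 0], [0, 0, 0], [0, 0, 0]], "delta_pos": [[0, 0, 0.01], [0, 0, 0], [0, 0, 0]], "grip": [0.3, 0.3, 0.3]}}

```text
time_s: 10.5
tcp_pos: [539.5, 7.6, 128.9]
ee_rot: [[0.094, 0.996, 0.001], [0.996, -0.094, -0.0], [-0.0, 0.001, -1.0]]
wrist_force: [2.6, -4.7, 4.3]
width: 43.1
gripper_force: 30.0
```

Request:
{"api": "carry_out", "payload": {"delta_rot": [[0, 0, 0], [0, 0, 0], [0, 0, 0]], "delta_pos": [[-0.008, 0.004, 0], [0, 0, 0], [0, 0, 0]], "grip": [0.3, 0.3, 0.3]}}

```text
time_s: 10.8
tcp_pos: [539.6, 7.2, 128.8]
ee_rot: [[0.093, 0.996, -0.0], [0.996, -0.093, 0.001], [0.001, -0.0, -1.0]]
wrist_force: [0.1, 0.0, 3.9]
width: 42.9
gripper_force: 30.0
```

Request:
{"api": "carry_out", "payload": {"delta_rot": [[0, 0, 0], [0, 0, 0], [0, 0, 0]], "delta_pos": [[0, 0, 0.01], [0, 0, 0], [0, 0, 0]], "grip": [0.3, 0.3, 0.3]}}

```text
time_s: 11.1
tcp_pos: [539.6, 7.1, 126.8]
ee_rot: [[0.093, 0.996, -0.0], [0.996, -0.093, 0.001], [0.001, -0.0, -1.0]]
wrist_force: [-0.2, 0.6, 5.8]
width: 43.1
gripper_force: 30.0
```

Request:
{"api": "carry_out", "payload": {"delta_rot": [[0, 0, 0], [0, 0, 0], [0, 0, 0], [0, 0, 0]], "delta_pos": [[0, 0, 0.01], [0, 0, 0.005], [0, 0, 0], [0, 0, 0]], "grip": [0.3, 0.3, 0.3, 0.3]}}

```text
time_s: 11.5
tcp_pos: [539.7, 7.2, 124.1]
ee_rot: [[0.093, 0.996, -0.0], [0.996, -0.093, 0.001], [0.001, -0.0, -1.0]]
wrist_force: [-2.3, 1.1, 8.1]
width: 43.3
gripper_force: 30.0
```

```bash
python3 - <<'E'
from h import *
s=snap('scene','s3.png')
i=s[150:270,200:360]; cv2.imwrite('pics/c4.png',cv2.resize(i,(800,600),interpolation=cv2.INTER_CUBIC)[:,:,::-1])
st=get_state();print(st['tcp_pos'],st['wrist_force'],st['moment'])
E
```

```text
[539.66230808   7.15533331 124.138752  ] [-1.1275201   0.91143004  9.25951826] [0.19140735 0.34508928 0.01203605]
```

View pics/c4.png

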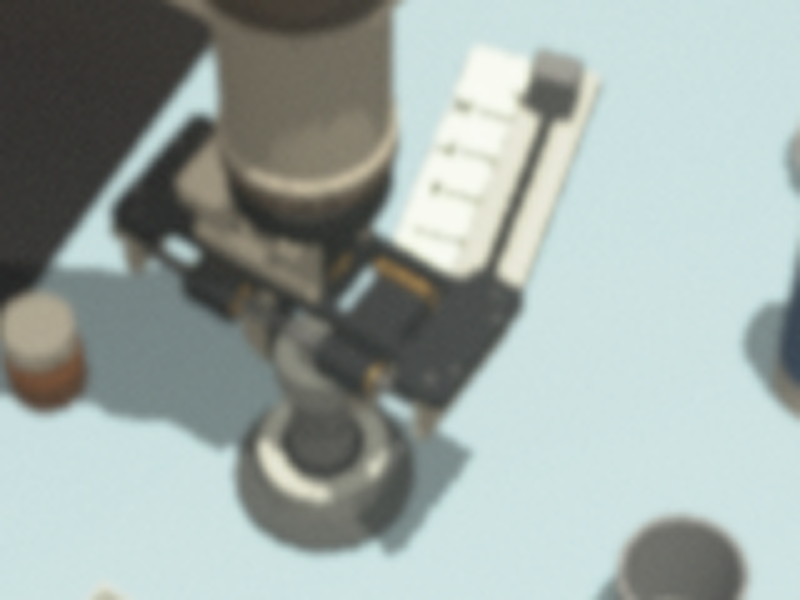

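The collar is squarely on the cone (crop px 305,375), with fz about 9 N and small side forces. I press slightly further.

Request:
{"api": "carry_out", "payload": {"delta_rot": [[0, 0, 0], [0, 0, 0], [0, 0, 0]], "delta_pos": [[0, 0, 0.01], [0, 0, 0], [0, 0, 0]], "grip": [0.3, 0.3, 0.3]}}

```text
time_s: 11.85
tcp_pos: [539.7, 7.2, 122.3]
ee_rot: [[0.093, 0.996, -0.0], [0.996, -0.093, 0.001], [0.001, -0.0, -1.0]]
wrist_force: [-1.4, 1.0, 10.6]
width: 43.1
gripper_force: 30.0
```

Request:
{"api": "carry_out", "payload": {"delta_rot": [[0, 0, 0]], "delta_pos": [[0, 0, 0]], "grip": [0.3]}}

```text
time_s: 11.95
tcp_pos: [539.6, 7.2, 122.3]
ee_rot: [[0.093, 0.996, -0.0], [0.996, -0.093, 0.001], [0.001, -0.0, -1.0]]
wrist_force: [-2.2, 0.4, 11.2]
width: 42.8
gripper_force: 30.0
```

Request:
{"api": "carry_out", "payload": {"delta_rot": [[0, 0, 0]], "delta_pos": [[0, 0, 0]], "grip": [0.3]}}

```text
time_s: 12.05
tcp_pos: [539.7, 7.2, 122.3]
ee_rot: [[0.093, 0.996, -0.0], [0.996, -0.093, 0.001], [0.001, -0.0, -1.0]]
wrist_force: [-2.8, 1.3, 11.1]
width: 43.2
gripper_force: 30.0
```

Request:
{"api": "carry_out", "payload": {"delta_rot": [[0, 0, 0], [0, 0, 0], [0, 0, 0], [0, 0, 0]], "delta_pos": [[0, 0, 0.0035], [0, 0, 0], [0, 0, 0], [0, 0, 0]], "grip": [0.3, 0.3, 0.3, 0.3]}}

```text
time_s: 12.45
tcp_pos: [539.7, 7.2, 121.7]
ee_rot: [[0.093, 0.996, -0.0], [0.996, -0.093, 0.001], [0.001, -0.0, -1.0]]
wrist_force: [-2.7, 0.6, 11.2]
width: 43.3
gripper_force: 30.0
```

Request:
{"api": "carry_out", "payload": {"delta_rot": [[0, 0, 0], [0, 0, 0], [0, 0, 0], [0, 0, 0], [0, 0, 0], [0, 0, 0]], "delta_pos": [[0, 0, -0.01], [0, 0, -0.01], [0, 0, -0.01], [0, 0, 0], [0, 0, 0], [0, 0, 0]], "grip": [0.3, 0.3, 0.3, 0.3, 0.3, 0.3]}}

```text
time_s: 13.05
tcp_pos: [539.6, 7.1, 127.0]
ee_rot: [[0.093, 0.996, -0.0], [0.996, -0.093, 0.001], [0.001, -0.0, -1.0]]
wrist_force: [-0.1, 2.3, 4.8]
width: 42.9
gripper_force: 30.0
```

Request:
{"api": "carry_out", "payload": {"delta_rot": [[0, 0, 0], [0, 0, 0], [0, 0, 0]], "delta_pos": [[0, 0, -0.008], [0, 0, 0], [0, 0, 0]], "grip": [0.3, 0.3, 0.3]}}

```text
time_s: 13.35
tcp_pos: [539.6, 7.0, 128.5]
ee_rot: [[0.093, 0.996, -0.0], [0.996, -0.093, 0.001], [0.001, -0.0, -1.0]]
wrist_force: [-0.4, 4.5, 4.1]
width: 43.3
gripper_force: 30.0
```

Request:
{"api": "carry_out", "payload": {"delta_rot": [[0, 0, 0], [0, 0, 0], [0, 0, 0], [0, 0, 0], [0, 0, 0], [0, 0, 0], [0, 0, 0], [0, 0, 0], [0, 0, 0], [0, 0, 0], [0, 0, 0], [0, 0, 0], [0, 0, 0], [0, 0, 0], [0, 0, 0]], "delta_pos": [[0, 0, 0], [0, 0, 0], [0, 0, 0], [0, 0, -0.05], [0, 0, -0.1], [0, 0, -0.15], [0, 0, -0.1], [0.1, 0, 0], [0.2, 0, 0], [0.2, 0, 0], [0.2, 0, 0], [0.2, 0, 0], [0.1, 0, 0], [0, 0, 0], [0, 0, 0]], "grip": [0.65, 0.65, 0.65, 0.65, 0.65, 0.65, 0.65, 0.65, 0.65, 0.65, 0.65, 0.65, 0.65, 0.65, 0.65]}}

```text
time_s: 14.85
tcp_pos: [558.6, 205.0, 208.9]
ee_rot: [[0.093, 0.996, 0.0], [0.996, -0.093, -0.001], [-0.001, 0.0, -1.0]]
wrist_force: [-0.3, -0.9, 0.7]
width: 59.7
gripper_force: 0.0
```

```bash
python3 - <<'E'
from h import *
s=snap('scene','s4.png'); t=snap('top','t4.png')
A=s[195:265,230:300];B=t[190:250,255:315]
cv2.imwrite('pics/c5.png',np.hstack([cv2.resize(x,(400,400),interpolation=cv2.INTER_CUBIC) for x in(A,B)])[:,:,::-1])
st=get_state();print(st['tcp_pos'],st['joint_positions'])
f=lambda X:(proj('scene',X)-[230,195])*400/70
for d in (11,23,35):
    z=121-d;P=[]
    for a in np.linspace(0,6.28,60): P.append(f([539.6+22*np.cos(a),7+22*np.sin(a),z]))
    P=np.array(P);print(d,'rim bottom',P.max(0).round(),'x',P.min(0).round(),'topface bottom',(f([539.6,7,z+24])))
print('tip',f([539.6,7,121]))
E
```

```text
[558.96907906 203.26672661 208.61193567] [ 0.26720841  0.57058753 -0.90576748  1.7192806   0.49836169  1.10046577
 -0.89158873]
11 rim bottom [242. 203.] x [141. 117.] topface bottom [190.28571429 130.85714286]
23 rim bottom [243. 218.] x [142. 132.] topface bottom [190.85714286 145.71428571]
35 rim bottom [243. 231.] x [143. 146.] topface bottom [191.42857143 160.        ]
tip [190.85714286 146.85714286]
```

View pics/c5.png

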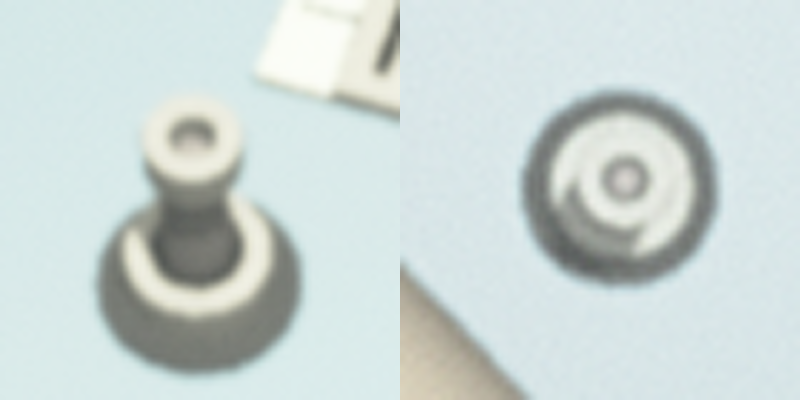

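The collar sits with its lower rim at crop y≈203, against 203 predicted for line 1 and 218 for line 2, and the tip is hidden inside the bore. So it is line 1, and the rider target is 0.020. I turn the tool so that the fingers close along the rail.

Request:
{"api": "carry_out", "payload": {"delta_rot": [[0, 0, -0.966], [0, 0, -0.966], [0, 0, -0.966], [0, 0, -0.966], [0, 0, -0.966], [0, 0, -0.966], [0, 0, -0.966], [0, 0, -0.966], [0, 0, -0.966], [0, 0, -0.966], [0, 0, -0.966], [0, 0, -0.966], [0, 0, -0.966], [0, 0, -0.966], [0, 0, -0.966], [0, 0, -0.966], [0, 0, -0.966], [0, 0, -0.966], [0, 0, -0.966], [0, 0, 0]], "delta_pos": [[0, 0, 0], [0, 0, 0], [0, 0, 0], [0, 0, 0], [0, 0, 0], [0, 0, 0], [0, 0, 0], [0, 0, 0], [0, 0, 0], [0, 0, 0], [0, 0, 0], [0, 0, 0], [0, 0, 0], [0, 0, 0], [0, 0, 0], [0, 0, 0], [0, 0, 0], [0, 0, 0], [0, 0, 0], [0, 0, 0]], "grip": [0.6, 0.6, 0.6, 0.6, 0.6, 0.6, 0.6, 0.6, 0.6, 0.6, 0.6, 0.6, 0.6, 0.6, 0.6, 0.6, 0.6, 0.6, 0.6, 0.6]}}

```text
time_s: 16.95
tcp_pos: [559.1, 203.0, 208.2]
ee_rot: [[-0.986, -0.168, -0.001], [-0.168, 0.986, -0.001], [0.001, -0.001, -1.0]]
wrist_force: [-0.2, -0.5, 0.2]
width: 55.0
gripper_force: 0.0
```

Request:
{"api": "carry_out", "payload": {"delta_rot": [[0, 0, 0], [0, 0, 0], [0, 0, 0], [0, 0, 0], [0, 0, 0], [0, 0, 0], [0, 0, 0], [0, 0, 0], [0, 0, 0], [0, 0, 0], [0, 0, 0], [0, 0, 0], [0, 0, 0], [0, 0, 0], [0, 0, 0]], "delta_pos": [[0.015, 0.177, 0], [0.015, 0.177, 0], [0, 0, 0.16], [0, 0, 0.16], [0, 0, 0.16], [0, 0, 0.16], [0, 0, 0.1], [0, 0, 0.06], [0, 0, 0], [0, 0, 0], [0, 0, 0], [0, 0, 0], [0, 0, 0], [0, 0, 0], [0, 0, 0]], "grip": [0.6, 0.6, 0.6, 0.6, 0.6, 0.6, 0.6, 0.6, 0.6, 0.05, 0.05, 0.05, 0.05, 0.05, 0.05], "newtons": 8}}

```text
time_s: 18.45
tcp_pos: [541.1, 273.8, 49.1]
ee_rot: [[-0.986, -0.169, 0.001], [-0.169, 0.986, -0.0], [-0.001, -0.0, -1.0]]
wrist_force: [-0.7, -0.9, 4.0]
width: 19.6
gripper_force: 8.0
```

Request:
{"api": "carry_out", "payload": {"delta_rot": [[0, 0, 0], [0, 0, 0], [0, 0, 0], [0, 0, 0], [0, 0, 0], [0, 0, 0], [0, 0, 0], [0, 0, 0], [0, 0, 0], [0, 0, 0], [0, 0, 0], [0, 0, 0], [0, 0, 0]], "delta_pos": [[0, -0.02, 0], [0, -0.05, 0], [0, -0.055, 0], [0, -0.055, 0], [0, -0.055, 0], [0, -0.055, 0], [0, -0.055, 0], [0, -0.055, 0], [0, -0.05, 0], [0, -0.04, 0], [0, 0, 0], [0, 0, 0], [0, 0, 0]], "grip": [0.05, 0.05, 0.05, 0.05, 0.05, 0.05, 0.05, 0.05, 0.05, 0.05, 0.05, 0.05, 0.05]}}

```text
time_s: 19.75
tcp_pos: [557.9, 174.9, 49.0]
ee_rot: [[-0.986, -0.168, 0.0], [-0.168, 0.986, -0.002], [0.0, -0.002, -1.0]]
wrist_force: [0.2, -1.3, 6.4]
width: 20.1
gripper_force: 8.0
```

```bash
python3 - <<'E'
from h import *
s=snap('scene','s5.png')
i=s[145:235,260:380]; cv2.imwrite('pics/c6.png',cv2.resize(i,(800,600),interpolation=cv2.INTER_CUBIC)[:,:,::-1])
print(get_state()['wrist_force'],get_state()['tcp_pos'])
E
```

```text
[ 0.74724822 -1.75841373  6.7834871 ] [557.90798486 174.95934034  48.95688191]
```

View pics/c6.png

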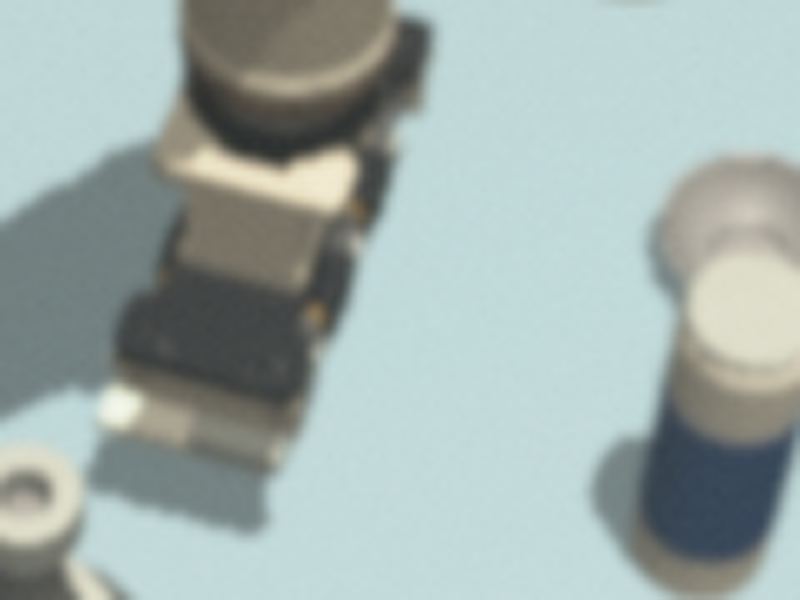

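The gripper hides the rider in this view, and the collar is still seated at lower left. I let go and move clear to look.

Request:
{"api": "carry_out", "payload": {"delta_rot": [[0, 0, 0], [0, 0, 0], [0, 0, 0], [0, 0, 0], [0, 0, 0], [0, 0, 0], [0, 0, 0], [0, 0, 0], [0, 0, 0], [0, 0, 0], [0, 0, 0], [0, 0, 0], [0, 0, 0], [0, 0, 0]], "delta_pos": [[0, 0, 0], [0, 0, 0], [0, 0, 0], [0, 0, -0.05], [0, 0, -0.1], [0, 0, -0.2], [0, 0, -0.2], [0, 0, -0.2], [0, 0.15, 0], [0, 0.2, 0], [0, 0.2, 0], [0, 0.2, 0], [0, 0.15, 0], [0, 0, 0]], "grip": [0.6, 0.6, 0.6, 0.6, 0.6, 0.6, 0.6, 0.6, 0.6, 0.6, 0.6, 0.6, 0.6, 0.6]}}

```text
time_s: 21.2
tcp_pos: [523.4, 361.0, 201.5]
ee_rot: [[-0.984, -0.178, 0.001], [-0.178, 0.984, 0.005], [-0.001, 0.005, -1.0]]
wrist_force: [0.0, 0.0, 0.3]
width: 54.6
gripper_force: 0.0
```

```bash
python3 - <<'E'
from h import *
s=snap('scene','s6.png');t=snap('top','t6.png')
A=s[155:215,270:330];B=t[195:240,190:265]
cv2.imwrite('pics/c7.png',np.hstack([cv2.resize(A,(420,420),interpolation=cv2.INTER_CUBIC),cv2.resize(cv2.copyMakeBorder(B,0,23,0,0,cv2.BORDER_CONSTANT),(380,344),interpolation=cv2.INTER_CUBIC).__class__(0) if 0 else cv2.copyMakeBorder(cv2.resize(B,(375,225),interpolation=cv2.INTER_CUBIC),0,195,0,5,cv2.BORDER_CONSTANT)])[:,:,::-1])
print(get_state()['tcp_pos'])
E
```

```text
[526.095889   355.89931938 200.09670729]
```

View pics/c7.png

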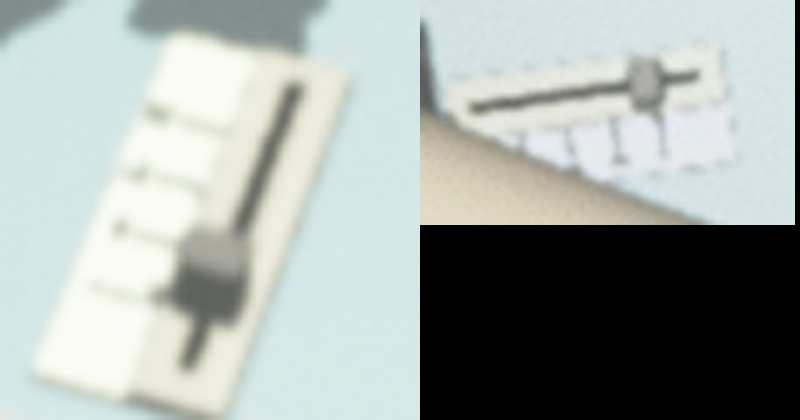

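The rider's pointer (left crop px 165,296) is at or within 2–3 mm of the one-dot line. I work out the remainder from the darkness profiles along the rail.

```bash
python3 - <<'E'
from h import *
u=np.array([-.17,.9854,0]);w=np.array([.9854,.17,0]);C=np.array([557.9,175,0])
from scipy.signal import find_peaks
from scipy.ndimage import map_coordinates
for n,f in(('scene','s6'),('top','t6')):
    g=cv2.cvtColor(cv2.imread(f'pics/{f}.png'),cv2.COLOR_BGR2GRAY).astype(float)
    def prof(a,z,w0,w1,ws=7):
        o=[]
        for s in a:
            P=np.array([proj(n,C+u*s+w*q+[0,0,z]) for q in np.linspace(w0,w1,ws)])
            o.append(map_coordinates(g,[P[:,1],P[:,0]],order=1).mean())
        return np.array(o)
    a=np.arange(-30,110,1.)
    for z,w0,w1 in((3,-42,-34),(3,-34,-26),(3,-26,-20)):
        p=prof(a,z,w0,w1); k,_=find_peaks(-p,prominence=4); print(n,w0,w1,a[k],p[k].round(),p.max().round())
    # rider top face along u
    b=np.arange(-30,31,1.);p=prof(b,54.5,-8,8);print('rider top',p[::2].round().astype(int))
E
```

```text
scene -42 -34 [ 1. 31. 61. 91.] [235. 234. 234. 233.] 251.0
scene -34 -26 [ 3. 31. 61. 91.] [224. 227. 230. 230.] 251.0
scene -26 -20 [ 6. 30. 59. 92.] [168. 186. 224. 229.] 244.0Traceback (most recent call last):
  File "<stdin>", line 17, in <module>
  File "<stdin>", line 10, in prof
  File "h.py", line 14, in proj
    c=calibration(n); p=np.array(c['R'])@np.array(X,float)+np.array(c['t']); q=p[:2]/p[2]; q=q*(1+c['k1']*(q@q))
ValueError: time passes only in moves, steps and waits
```

```bash
sed -i 's/^def snap/import functools\ncalibration=functools.lru_cache(None)(calibration)\ndef snap/' h.py; python3 - <<'E'
from h import *
u=np.array([-.17,.9854,0]);w=np.array([.9854,.17,0]);C=np.array([557.9,175,0])
from scipy.signal import find_peaks
from scipy.ndimage import map_coordinates
for n,f in(('scene','s6'),('top','t6')):
    g=cv2.cvtColor(cv2.imread(f'pics/{f}.png'),cv2.COLOR_BGR2GRAY).astype(float)
    def prof(a,z,w0,w1):
        P=np.array([[proj(n,C+u*s+w*q+[0,0,z]) for q in np.linspace(w0,w1,7)] for s in a])
        return map_coordinates(g,[P[...,1],P[...,0]],order=1).mean(1)
    a=np.arange(-30,70,1.)
    for w0,w1 in((-50,-42),(-42,-34),(-34,-26)):
        p=prof(a,3,w0,w1); k,_=find_peaks(-p,prominence=4); print(n,w0,a[k],p[k].round())
    b=np.arange(-30,31,2.);print('rider top',prof(b,54.5,-8,8).round().astype(int))
E
```

```text
scene -50 [ 1. 32. 60.] [237. 224. 227.]
scene -42 [ 1. 31. 61.] [235. 234. 234.]
scene -34 [ 3. 31. 61.] [224. 227. 230.]
rider top [116 105 101 100 100 101 102 105 113 125 140 153 161 166 168 168 169 171
 175 179 183 186 188 186 187 189 189 190 191 192 192]
top -50 [-1. 29. 59.] [207. 191. 193.]
top -42 [-2. 28. 58.] [204. 201. 202.]
top -34 [-2. 29. 59.] [191. 200. 205.]
rider top [192 193 192 191 191 189 186 179 167 153 146 151 161 170 173 173 171 168
 165 164 164 170 177 183 185 187 186 186 187 187 186]
```

```bash
python3 - <<'E'
from h import *
u=np.array([-.17,.9854,0]);w=np.array([.9854,.17,0]);C=np.array([557.9,175,0])
from scipy.ndimage import map_coordinates
for n,f in(('top','t6'),('scene','s6')):
    g=cv2.cvtColor(cv2.imread(f'pics/{f}.png'),cv2.COLOR_BGR2GRAY).astype(float)
    a=np.arange(-16,46,1.)
    for q in range(-52,-8,4):
        P=np.array([proj(n,C+u*s+w*q+[0,0,3]) for s in a]); p=map_coordinates(g,[P[:,1],P[:,0]],order=1)
        def cen(lo,hi):
            m=(a>=lo)&(a<=hi);d=np.clip(np.percentile(p[m],75)-p[m],0,None)
            return round(float((a[m]*d**2).sum()/(d**2).sum()),1),int(p[m].min())
        print(n,q,cen(-14,14),cen(18,42))
E
```

```text
top -52 (-0.8, 219) (27.2, 203)
top -48 (-0.9, 204) (28.0, 184)
top -44 (-1.1, 207) (28.7, 194)
top -40 (-1.2, 201) (28.3, 203)
top -36 (-1.7, 201) (28.0, 200)
top -32 (-1.8, 196) (28.4, 200)
top -28 (-1.1, 185) (28.8, 196)
top -24 (0.0, 165) (28.4, 193)
top -20 (3.2, 154) (27.8, 200)
top -16 (4.4, 133) (25.1, 219)
top -12 (2.9, 136) (22.1, 220)
scene -52 (1.4, 242) (32.1, 228)
scene -48 (1.0, 236) (31.6, 210)
scene -44 (0.8, 236) (31.4, 233)
scene -40 (0.8, 235) (30.8, 234)
scene -36 (0.7, 234) (31.1, 234)
scene -32 (1.6, 235) (31.0, 231)
scene -28 (4.5, 211) (30.8, 224)
scene -24 (5.4, 171) (30.4, 191)
scene -20 (8.2, 136) (22.2, 145)
scene -16 (8.4, 102) (20.7, 106)
scene -12 (7.9, 97) (20.6, 101)
```

The two views agree that the pointer is within about 1 mm of the one-dot line, and the arm is clear of everything, so I hand the job in.

```bash
python3 -c "
from rig import finish_job
print(finish_job())"
```

```text
the job is handed in; nothing more can be done
None
```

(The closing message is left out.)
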